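Dry-stack a ceiling-rose master on its backing board

ROBOT

A 6-joint arm with a two-finger parallel gripper is mounted at the origin on a cart in front of the work surface, level with it; the furniture and walls round the work are solid. World frame = base frame: x ahead of the robot, y to its left, z up, the work surface at z = 0. Lengths are in m, angles in rad, forces in N, time in s.
With the tool pointing down it reaches from about 0.425 to 0.95 m from the base axis. Payload 3.5 kg.
Tool frame: the origin (TCP) lies at the very end of the fingers, on their centre line; the grasp point (between the pads) lies 19 mm behind it; z points along the fingers, y is the line along which they close (so a half turn about z gives the same grasp; the last joint's range is limited). The gripper opens to 85 mm and grips with 20 to 120 N. Pads are 22 mm wide; open, the fingers measure 114 mm over their backs; the gripper's body (76 mm by 85 mm) begins 54 mm behind the grasp point. The pads swing forward as they close: fully open they stand 13 mm farther back than shut.
Start: joints at [-1.402, 0.286, 1.577, -0, 1.279, -0.15], TCP at [0.212, -0.641, 0.209] pointing down, gripper open.
Joint ranges: [-2.77, 2.77], [-0.9, 2.22], [0.21, 2.48], [-1.53, 4.67], [0.24, 2.81], [-2.84, 2.84]. Speed limits (rad/s): [2.79, 2.79, 3.14, 3.14, 3.14, 3.14].

INTERFACE

Orientations are given as a unit quaternion [x, y, z, w].
In Python, from plant import ctrl gives the robot as it stands.
- The arm moves only by the tool carry_out, never from a script. Its argument "deltas" is one flat list of numbers, 6 for each row, row after row: the shift along the tool's x, y, z in m, then the turn, a rotation vector about the tool's x, y, z in rad. A call has 1 to 5 rows; each row is the pose to reach, as a shift and turn from the pose commanded when the call began, along the tool's axes at that moment; what a row does not reach only later rows make up. A row lasts 1/8 s, in which the tool goes at most 62.5 mm and 10.7 degrees, less where a joint would pass 70% of its speed; a pose out of reach is approached as far as the arm can. A call with a gripper value outside its range is refused whole. "grip" is the opening in per cent of the stroke, from 0 (shut) to 100 (fully open), set as the call begins (left out, the last holds). The fingers move at their own pace and stop on an object; "grip_force" is the grip in N (left out, the last holds). Time passes only in rows, so rows that repeat a pose let the fingers close. It gives the time, the measured TCP pose, the force, the opening and the grip force at its end, in the units of the state.
- ctrl.get_state(): the state, without advancing time (a new reading comes with each control period).
- ctrl.read_camera(name): name is "side" or "top" or "wrist"; returns (picture, depth): 480x640x3 uint8, red, green, blue; 480x640 float32, m along the optical axis (not along the pixel's ray), 0 where there is no reading.
- ctrl.camera_model(name): a dict with "intrinsics" (3x3 intrinsics, pixels), "k1" (the pictures are not rectified: a ray, as slopes to the right and down, at radius r is drawn at 1 + k1 r^2 times it, then the intrinsics apply), "extrinsics" (4x4, takes a point from world to camera coordinates); the wrist camera has in their place "hand_eye" (4x4, takes a point from camera to tool coordinates, whose origin is the TCP and whose axes are the flange's). Camera axes: x right, y down, z forward; pixel columns grow to the right and rows downward; lengths in m; the calibration is good to about 2 mm. A picture is of the moment at which its call begins: read the wrist's pose just before it. camera_model takes no time and is no camera call.
- ctrl.sign_off(): hands the job in; it is judged then, once.
Trained networks look in the newest picture that a camera, given by its name, has taken for a name from the list of things; names that differ only in an ending like _2 or _b are one class to them, and where a whole thing is asked for, a point or a joint stands for the part that bears it (a point fixed in the world has none). Each returns a list of dicts, best first, with "score" (0 to 1); they miss things now and then, are a little off and sometimes report something else, mostly with a low value. They report only what shows in the picture. A call takes as long as a camera call. They do not tell look-alikes from the thing itself.
- ctrl.find_in(camera, query): "uv" ([column, row] in pixels, amid what is visible of it).
The state is a dict: "time": time; "qpos": joint angles; "dq": joint speeds; "joint_efforts": joint torques, N m; "eef_pos": TCP position; "tcp_rot": TCP orientation; "contact_force": force on the tool from outside, world axes, zero at the start; "wrist_torque": the same for the moment, N m; "opening": opening from 0.0 (shut) to 1.0 (fully open); "finger_force": force on a finger pad.
Only numpy, scipy, OpenCV 4.12 (cv2) and the standard library are available. Lean on these libraries where they do the work, as an engineer would, in place of code of your own. Each camera call takes 0.05 s, during which the arm holds its last target. There are 200 camera calls.

TASK

Build up the ceiling-rose master dry: set the stepped wooden disc flat in the middle of the round backing board with its hub up, then set the smooth round plaster boss face up in the middle of the disc's hub. Set the pieces down rather than dropping them, leave the stack standing free, and leave the board and everything else where they lie.

Things in the scene. Friction and masses are not known exactly. Their poses are not given: they have to be found in the camera images.
- board: Round plywood backing board, 150 mm in diameter, 12 mm thick, loose and flat on the bench (z = 0), 0.35 kg, with a thin pencilled circle 98 mm in diameter round its middle. Origin: centre of its underside; z up, so the top is at z = 12 mm.
- disc: Stepped turned wooden disc lying hub up on the bench, about 0.12 kg: a flange 96 mm in diameter and 10 mm thick, and on it a round hub 58 mm in diameter that stands 16 mm above the flange (26 mm in all). Grasp it across the hub, just above the flange; the flange is too wide to grasp. Origin: centre of the underside; z up through the hub, flat top of the hub at z = 26 mm.
- boss: Smooth round white cast-plaster boss, 50 mm in diameter, lying face up on the bench, about 0.06 kg: a plain upright edge 13 mm high all round (grasp it across that), above it a narrower step and a small raised button in the middle, 24 mm high in all, flat underside. No petals. Origin: centre of the underside; z up.
- rosette: White cast-plaster rosette, a flower with petals, 62 x 65 mm and 19 mm high, face up on the bench. Not part of this job: leave it. Origin: centre of the underside.
- tape_roll: Roll of masking tape lying flat, 104 mm in diameter, 25 mm high. Not part of this job: leave it. Origin: centre of the underside.
There are look-alikes about, which are no part of the job. There is more than one size of the board; the job needs the largest.

How it is judged:
On the way:
1. the disc lies flat, hub up, in the middle of the board (horizontal distance between disc and board below 0.015 m and z of disc in the frame of board between 0.008 and 0.016 m and angle between disc's own z axis and vertical below 0.15 rad), for 0.2 s.
At the end, for the whole second after the job is handed in: The board lies flat on the bench; the disc lies flat on it, hub up, its centre within 15 mm of the board's; the boss lies face up (within 10 degrees) on the disc's hub, its centre within 15 mm of the disc's; all at rest (all of step 1 and angle between board's own z axis and vertical below 0.1 rad and height (world z) of board below 0.006 m and horizontal distance between boss and disc below 0.015 m and z of boss in the frame of disc between 0.022 and 0.03 m and angle between boss's own z axis and vertical below 0.17 rad and linear speed of each of disc, boss below 0.02 m/s); the robot touches nothing.
It fails at once if the board is shifted more than 30 mm (distance of board from where it was at the start of the episode above 0.03 m).
It fails at once if the rosette is shifted more than 30 mm (distance of rosette from where it was at the start of the episode above 0.03 m).
It fails at once if the roll of tape is shifted more than 30 mm (distance of tape_roll from where it was at the start of the episode above 0.03 m).
It fails at once if the disc is dropped from more than about 25 mm (linear speed of disc above 0.7 m/s and contact force between disc and the fingers below 0.05 N).
It fails at once if the boss is dropped from more than about 25 mm (linear speed of boss above 0.7 m/s and contact force between boss and the fingers below 0.05 N).
It also fails if it takes over 56 s, if anything falls off the work surface, if the arm or the gripper's body presses on something with over 40 N, if the wrist force passes 120 N, or if a joint passes its speed limit or range.

## Working session

There is one attempt and no reset: what is moved stays moved. The work goes in short steps, Python scripts to look and compute and a tool call to move; the robot and the scene stay as the last step left them, time stands still between calls to the robot, and variables do not carry over. Pictures are saved under pics/ and viewed, at most 13 in all, crops included, and the job is handed in when it is done.

Besides the shell and the picture viewer there is one more tool, called after "Emit:" as name(argument=value, ...), one argument or row to a line, values as JSON. carry_out: Moves the arm, as the interface text tells. Its arguments: {"type":"object","properties":{"deltas":{"type":"array"},"grip":{"type":"number"},"grip_force":{"type":"number"}},"required":["deltas"]}

```bash
mkdir -p pics; ls; cat > h.py <<'E'
import numpy as np, cv2
from scipy.spatial.transform import Rotation as R
from plant import ctrl
def ray(m,uv):
    K=np.array(m["intrinsics"]);d=np.array([(uv[0]-K[0,2])/K[0,0],(uv[1]-K[1,2])/K[1,1]])
    s=d.copy()
    for _ in range(20): s=d/(1+m["k1"]*(s@s))
    return np.array([s[0],s[1],1.])
def c2w(name,m,st):
    if "extrinsics" in m: return np.linalg.inv(np.array(m["extrinsics"]))
    T=np.eye(4);T[:3,:3]=R.from_quat(st["tcp_rot"]).as_matrix();T[:3,3]=st["eef_pos"]
    return T@np.array(m["hand_eye"])
def onplane(name,uv,z,st=None):
    m=ctrl.camera_model(name);T=c2w(name,m,st);d=T[:3,:3]@ray(m,uv)
    return T[:3,3]+d*(z-T[2,3])/d[2]
def cloud(name,dep,st=None):
    m=ctrl.camera_model(name);T=c2w(name,m,st);K=np.array(m["intrinsics"])
    v,u=np.mgrid[0:480,0:640];d=np.stack([(u-K[0,2])/K[0,0],(v-K[1,2])/K[1,1]],-1);s=d.copy()
    for _ in range(20): s=d/(1+m["k1"]*(s**2).sum(-1,keepdims=True))
    P=np.concatenate([s,np.ones((480,640,1))],-1)*dep[...,None]
    return P@T[:3,:3].T+T[:3,3]
E
python3 - <<'E'
from h import *
st=ctrl.get_state();print(st["time"],st["eef_pos"],st["tcp_rot"])
im,d=ctrl.read_camera("top");cv2.imwrite("pics/top.png",im[...,::-1]);np.save("top.npy",d);np.save("topim.npy",im)
P=cloud("top",d)
for n in ["board","disc","boss","rosette","tape_roll"]:
    for r in ctrl.find_in("top",n):
        u,v=map(int,r["uv"]);print(n,r["score"].__round__(2),u,v,P[v,u].round(3))
im,d=ctrl.read_camera("side");cv2.imwrite("pics/side.png",im[...,::-1])
E
```

```text
pics
0.0 [ 0.21148748 -0.640269    0.20721284] [ 9.87322768e-01  1.58720882e-01  4.59982190e-06 -1.19718172e-03]
board 0.98 395 257 [ 0.478 -0.354  0.004]
board 0.81 321 267 [ 0.454 -0.161  0.018]
board 0.55 488 299 [ 0.363 -0.59   0.009]
disc 0.61 183 205 [0.625 0.2   0.023]
rosette 0.56 254 265 [0.464 0.014 0.012]
tape_roll 0.95 174 276 [0.44  0.224 0.007]
```

View pics/top.png

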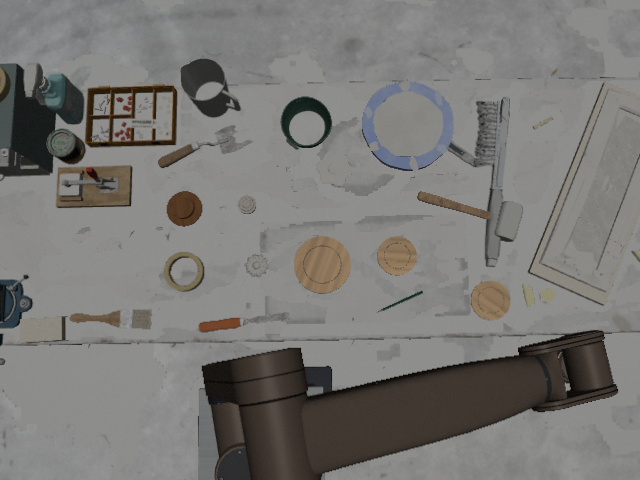

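The top view shows three boards: (322,265), (397,256) and (490,300). The first is the largest, so it should be the 150 mm one. The brown stepped disc is at (184,208) and the tape at (184,271). There are two white plaster pieces. The one at (247,205) looks smooth (boss) and the one at (256,265) has petals (rosette). I'll confirm in an enlarged crop and measure.

```bash
python3 - <<'E'
from h import *
im=np.load("topim.npy");d=np.load("top.npy");P=cloud("top",d)
cv2.imwrite("pics/crop.png",cv2.resize(im[170:310,150:350,::-1],(800,560),interpolation=cv2.INTER_CUBIC))
hsv=cv2.cvtColor(im,cv2.COLOR_RGB2HSV)
sat=((hsv[...,1]>70)).astype(np.uint8)
n,l,s,c=cv2.connectedComponentsWithStats(sat)
for nm,(u,v),z in [("board",(322,265),.012),("b2",(397,256),.012),("b3",(490,300),.012),("disc",(170,208),.01)]:
    k=l[v,u];x,y,w,h,a=s[k]
    if not k: print(nm,"none");continue
    ct=max(cv2.findContours((l==k).astype(np.uint8),0,1)[0],key=len)
    (cx,cy),r=cv2.minEnclosingCircle(ct)
    p=onplane("top",(cx,cy),z);q=onplane("top",(cx+r,cy),z);print(nm,cx,cy,r,a,p.round(4),"diam",2*np.linalg.norm(p-q).round(4))
for nm,(u,v),w in [("disc",(184,208),25),("boss",(247,205),14)]:
    q=P[v-w:v+w,u-w:u+w].reshape(-1,3);b=np.median(q[:,2]);t=q[q[:,2]>.007]
    print(nm,"bench",b.round(4),"n",len(t),"bbox",np.percentile(t,[2,98],axis=0).round(4).tolist(),t.mean(0).round(4),onplane("top",(u,v),.013).round(4))
E
```

```text
board 321.9249572753906 264.29791259765625 28.318172454833984 2494 [ 0.462  -0.1631  0.012 ] diam 0.1472
b2 396.6538391113281 255.34616088867188 19.527435302734375 1173 [ 0.4815 -0.358   0.012 ] diam 0.1016
b3 489.8571472167969 300.0714416503906 19.810543060302734 1196 [ 0.3601 -0.594   0.012 ] diam 0.1026
disc 184.005615234375 208.3426971435547 17.599401473999023 956 [0.6192 0.2003 0.01  ] diam 0.094
disc bench 0.005 n 973 bbox [[0.5608, 0.1442, 0.0071], [0.6815, 0.2519, 0.0322]] [0.6164 0.1965 0.0259] [0.6195 0.1996 0.013 ]
boss bench 0.0055 n 338 bbox [[0.5882, -0.0019, 0.0073], [0.6575, 0.0647, 0.0298]] [0.6185 0.0292 0.0435] [0.6238 0.0321 0.013 ]
```

View pics/crop.png

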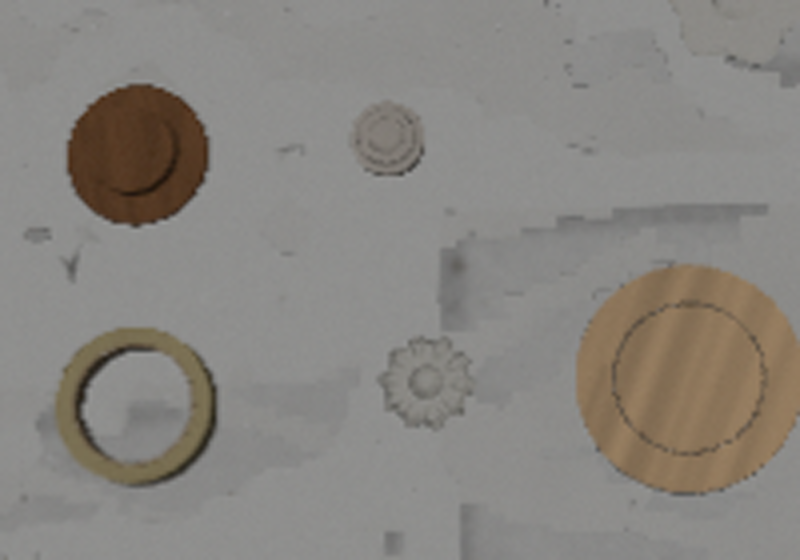

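Confirmed. The smooth stepped boss is at crop (387,138), the petalled rosette at (427,381), the board with its pencil circle at (690,378) is the largest (147 mm measured), and the disc is at (138,155). I'll move to a hover over the disc, with pure translation.

Emit:
carry_out(
  deltas=[0.04, -0.042, 0, 0, 0, 0, 0.081, -0.084, 0, 0, 0, 0, 0.122, -0.126, 0, 0, 0, 0, 0.162, -0.168, 0, 0, 0, 0, 0.203, -0.209, 0, 0, 0, 0],
  grip=100,
)

```text
time: 0.98
eef_pos: [0.3394, -0.3772, 0.2088]
tcp_rot: [0.987, 0.158, 0.0, 0.0]
contact_force: [1.3, -0.5, -0.3]
opening: 0.997
finger_force: 0.0
```

Emit:
carry_out(
  deltas=[0.04, -0.042, 0, 0, 0, 0, 0.081, -0.084, 0, 0, 0, 0, 0.122, -0.126, 0, 0, 0, 0, 0.162, -0.168, 0, 0, 0, 0, 0.203, -0.209, 0, 0, 0, 0],
)

```text
time: 1.6
eef_pos: [0.4667, -0.115, 0.2091]
tcp_rot: [0.987, 0.159, 0.001, 0.0]
contact_force: [0.6, -0.3, 0.5]
opening: 1.002
finger_force: 0.0
```

Emit:
carry_out(
  deltas=[0.04, -0.042, 0, 0, 0, 0, 0.081, -0.084, 0, 0, 0, 0, 0.122, -0.126, 0, 0, 0, 0, 0.162, -0.168, 0, 0, 0, 0, 0.162, -0.168, 0, 0, 0, 0],
)

```text
time: 2.22
eef_pos: [0.568, 0.0968, 0.2085]
tcp_rot: [0.987, 0.161, 0.0, -0.0]
contact_force: [-0.3, -0.5, 0.3]
opening: 0.999
finger_force: 0.0
```

```bash
python3 - <<'E'
from h import *
st=ctrl.get_state();im,d=ctrl.read_camera("wrist");cv2.imwrite("pics/w1.png",im[...,::-1]);P=cloud("wrist",d,st)
print(np.array(ctrl.camera_model("wrist")["hand_eye"]).round(3))
for n in ["disc","boss"]:
    for r in ctrl.find_in("wrist",n):
        u,v=map(int,r["uv"]);print(n,round(r["score"],2),u,v,P[v,u].round(3))
E
```

```text
[[-0.    -0.963 -0.27   0.067]
 [ 1.    -0.001  0.     0.001]
 [-0.    -0.27   0.963 -0.166]
 [ 0.     0.     0.     1.   ]]
disc 0.75 241 128 [0.62  0.196 0.026]
boss 0.8 397 173 [0.627 0.037 0.025]
```

View pics/w1.png

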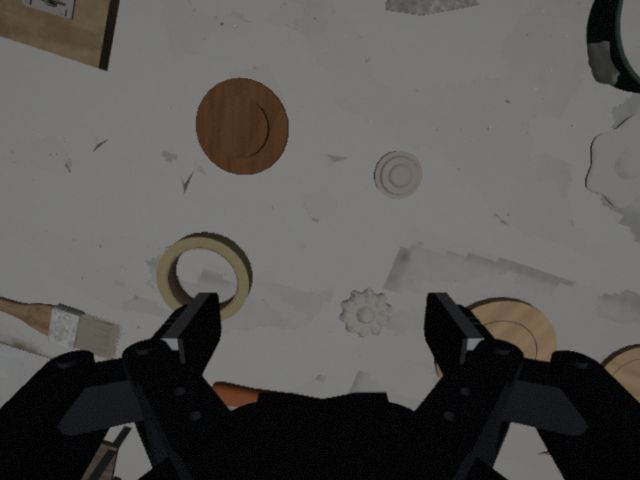

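The disc is at (242,126) and the boss at (397,175) in the wrist view. The fingers are dark at the bottom. Next I'll refine both centres.

```bash
cat >> h.py <<'E'
def fit(name,mask,seed,z,st):
    n,l=cv2.connectedComponents(mask.astype(np.uint8));k=l[seed[1],seed[0]]
    if not k: return None
    ct=cv2.convexHull(max(cv2.findContours((l==k).astype(np.uint8),0,1)[0],key=len))[:,0]
    p=np.array([onplane(name,q,z,st)[:2] for q in ct.astype(float)])
    c,r=cv2.minEnclosingCircle((p*1000).astype(np.float32));
    A=np.c_[2*p,np.ones(len(p))];s=np.linalg.lstsq(A,(p**2).sum(1),rcond=None)[0]
    return s[:2].round(4),"lsq diam",2000*np.sqrt(s[2]+s[:2]@s[:2]).round(4),"enc",np.array(c).round(1),2*r
def rel(st,p): # tool-frame delta
    return R.from_quat(st["tcp_rot"]).inv().apply(np.asarray(p)-st["eef_pos"]).round(4)
E
python3 - <<'E'
from h import *
st=ctrl.get_state();im,d=ctrl.read_camera("wrist");P=cloud("wrist",d,st)
hsv=cv2.cvtColor(im,cv2.COLOR_RGB2HSV)
print(fit("wrist",hsv[...,1]>90,(242,126),.01,st))
q=P[150:200,372:424]; m=np.zeros((480,640),bool);m[145:205,367:427]=P[145:205,367:427,2]>.008
print("bench z",np.median(P[100:400,300:360,2]).round(4));print(fit("wrist",m,(397,175),.013,st))
hub=np.zeros((480,640),bool);hub[70:180,190:295]=P[70:180,190:295,2]>.019
print("hub",fit("wrist",hub,(240,127),.026,st))
print(st["eef_pos"],rel(st,(.6195,.2,.06)))
E
```

```text
(array([0.6197, 0.1991]), 'lsq diam', np.float64(92.8), 'enc', array([619.7, 199.1]), 93.409423828125)
bench z 0.0029
(array([0.6258, 0.0324]), 'lsq diam', np.float64(49.4), 'enc', array([625.9,  32.4]), 50.2598762512207)
hub (array([0.6194, 0.1992]), 'lsq diam', np.float64(57.8), 'enc', array([619.3, 199.1]), 58.49925994873047)
[0.56692504 0.09307432 0.20840144] [ 0.0836 -0.0851  0.1483]
```

Emit:
carry_out(
  deltas=[0.028, -0.029, 0.03, 0, 0, 0, 0.055, -0.057, 0.06, 0, 0, 0, 0.083, -0.085, 0.09, 0, 0, 0, 0.083, -0.085, 0.125, 0, 0, 0, 0.083, -0.085, 0.148, 0, 0, 0],
  grip=78,
  grip_force=30,
)

```text
time: 3.05
eef_pos: [0.6186, 0.1988, 0.0586]
tcp_rot: [0.987, 0.158, -0.001, 0.0]
contact_force: [0.0, 0.0, -0.4]
opening: 0.778
finger_force: 0.0
```

Emit:
carry_out(
  deltas=[0, 0, 0.015, 0, 0, 0, 0, 0, 0.03, 0, 0, 0, 0, 0, 0.036, 0, 0, 0, 0, 0, 0.04, 0, 0, 0, 0, 0, 0.04, 0, 0, 0],
)

```text
time: 3.68
eef_pos: [0.6198, 0.2003, 0.021]
tcp_rot: [0.987, 0.159, 0.0, -0.0]
contact_force: [0.5, 0.2, -0.6]
opening: 0.777
finger_force: 0.0
```

```bash
python3 - <<'E'
from h import *
st=ctrl.get_state();im,d=ctrl.read_camera("wrist");cv2.imwrite("pics/w2.png",im[...,::-1]);
print({k:np.round(st[k],4) for k in ("time","eef_pos","contact_force","opening","tcp_rot")},rel(st,(.6197,.1993,.012)))
E
```

```text
{'time': np.float64(3.675), 'eef_pos': array([0.6198, 0.2003, 0.021 ]), 'contact_force': array([ 0.454 ,  0.2496, -0.5572]), 'opening': np.float64(0.7772), 'tcp_rot': array([ 9.873e-01,  1.587e-01,  3.000e-04, -0.000e+00])} [-0.0004  0.0009  0.009 ]
```

View pics/w2.png

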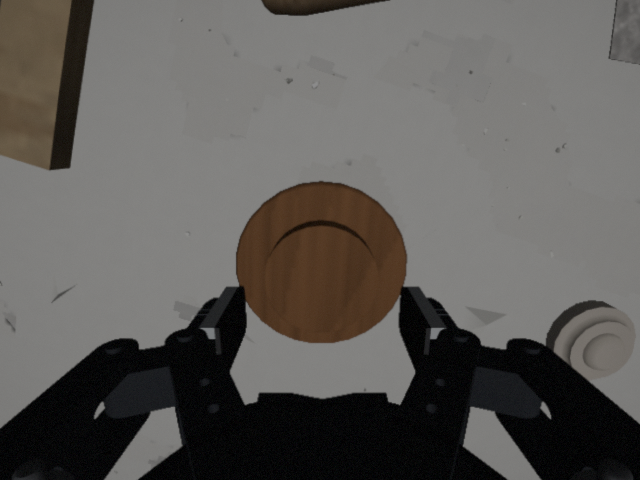

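The hub is centred between the fingers at about (321,278), and the fingertips are still above it. I'll descend further, watching the force.

Emit:
carry_out(
  deltas=[0, 0.001, 0.004, 0, 0, 0, 0, 0.001, 0.008, 0, 0, 0, 0, 0.001, 0.008, 0, 0, 0],
)

```text
time: 4.1
eef_pos: [0.6193, 0.1993, 0.012]
tcp_rot: [0.987, 0.159, -0.001, -0.0]
contact_force: [0.2, -0.9, -0.1]
opening: 0.782
finger_force: 0.0
```

Emit:
carry_out(
  deltas=[0, 0, 0.002, 0, 0, 0, 0, 0, 0.004, 0, 0, 0, 0, 0, 0.004, 0, 0, 0],
)

```text
time: 4.47
eef_pos: [0.6196, 0.1993, 0.0084]
tcp_rot: [0.987, 0.159, -0.0, -0.0]
contact_force: [-0.4, -0.1, -0.3]
opening: 0.777
finger_force: 0.0
```

```bash
python3 - <<'E'
from h import *
st=ctrl.get_state();im,d=ctrl.read_camera("wrist");cv2.imwrite("pics/w3.png",im[...,::-1]);P=cloud("wrist",d,st)
print({k:np.round(st[k],4) for k in ("time","eef_pos","contact_force","opening")})
# finger tips: points near tool y=+-33 mm
q=R.from_quat(st["tcp_rot"]).inv().apply(P.reshape(-1,3)-st["eef_pos"]);V=im.max(-1).reshape(-1)
ok=(abs(q[:,0])<.02)&(abs(abs(q[:,1])-.04)<.015)&(V<60)&(q[:,2]>-.05)
print(ok.sum(),np.percentile(q[ok,2],[50,90,99]) if ok.any() else 0, "flange z",P[200,320])
E
```

```text
{'time': np.float64(4.475), 'eef_pos': array([0.6196, 0.1993, 0.0084]), 'contact_force': array([-0.3808, -0.1042, -0.255 ]), 'opening': np.float64(0.7771)}
2072 [-0.0423006  -0.03414171 -0.00650506] flange z [0.65816711 0.21223976 0.01143048]
```

View pics/w3.png

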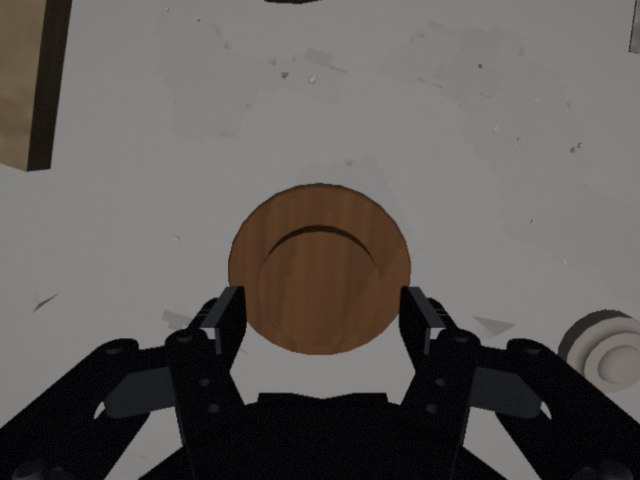

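No contact. The tips are about 7–10 mm behind the TCP at this opening, so they sit a few mm above the flange. I'll go 3 mm lower and grip.

Emit:
carry_out(
  deltas=[0, 0, 0.003, 0, 0, 0, 0, 0, 0.003, 0, 0, 0],
)

```text
time: 4.78
eef_pos: [0.6195, 0.1993, 0.0053]
tcp_rot: [0.987, 0.159, -0.0, -0.0]
contact_force: [0.1, 0.6, 0.3]
opening: 0.775
finger_force: 0.0
```

Emit:
carry_out(
  deltas=[0, 0, 0, 0, 0, 0, 0, 0, 0, 0, 0, 0, 0, 0, 0, 0, 0, 0, 0, 0, 0, 0, 0, 0],
  grip=50,
  grip_force=35,
)

```text
time: 5.28
eef_pos: [0.6199, 0.1993, 0.0057]
tcp_rot: [0.987, 0.159, 0.0, -0.0]
contact_force: [0.3, 0.4, 0.3]
opening: 0.497
finger_force: 0.0
```

```bash
python3 - <<'E'
from h import *
st=ctrl.get_state();im,d=ctrl.read_camera("wrist");cv2.imwrite("pics/w4.png",im[...,::-1])
print({k:np.round(st[k],4) for k in ("time","eef_pos","contact_force","opening","finger_force")})
E
```

```text
{'time': np.float64(5.275), 'eef_pos': array([0.6199, 0.1993, 0.0057]), 'contact_force': array([0.3021, 0.4344, 0.3209]), 'opening': np.float64(0.4968), 'finger_force': np.float64(0.0)}
```

View pics/w4.png

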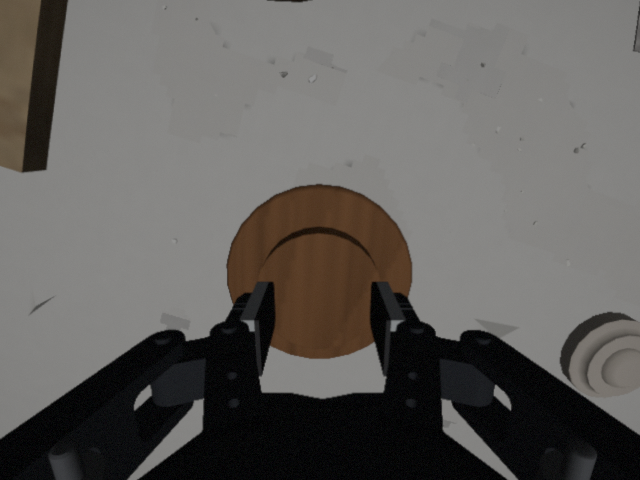

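```bash
python3 - <<'E'
from h import *
st=ctrl.get_state();im,d=ctrl.read_camera("wrist");P=cloud("wrist",d,st)
m=ctrl.camera_model("wrist");print(np.array(m["intrinsics"]).round(1).tolist(),m["k1"],np.array(m["hand_eye"])[:3,3])
q=R.from_quat(st["tcp_rot"]).inv().apply(P.reshape(-1,3)-st["eef_pos"]).reshape(480,640,3)
for u,v in [(268,288),(264,295),(376,288),(380,295),(268,320),(262,350),(378,340),(255,310),(320,270),(320,215),(320,300)]: print(u,v,d[v,u].round(4),q[v,u].round(4),P[v,u].round(4))
E
```

```text
[[344.8, 0.0, 322.2], [0.0, 344.8, 238.1], [0.0, 0.0, 1.0]] -0.03370678262307603 [ 0.06737521  0.00075862 -0.16563461]
268 288 0.1409 [ 0.0097 -0.0214 -0.0355] [0.6224 0.2227 0.0411]
264 295 0.1339 [ 0.01   -0.0218 -0.0427] [0.6224 0.2232 0.0483]
376 288 0.1402 [ 0.01    0.0227 -0.0362] [0.6364 0.1809 0.0418]
380 295 0.134 [ 0.0099  0.0233 -0.0426] [0.6365 0.1803 0.0483]
268 320 0.1346 [ 0.0002 -0.0204 -0.0446] [0.6136 0.2188 0.0503]
262 350 0.1214 [-0.0035 -0.0205 -0.0594] [0.6101 0.2177 0.065 ]
378 340 0.1303 [-0.005   0.022  -0.0506] [0.6219 0.1769 0.0562]
255 310 0.1216 [ 0.0101 -0.023  -0.0553] [0.6222 0.2243 0.061 ]
320 270 0.1546 [ 0.0119 -0.0002 -0.0206] [0.6311 0.2032 0.0263]
320 215 0.1639 [ 0.0338 -0.0002 -0.0049] [0.6518 0.2101 0.0106]
320 300 0.1595 [-0.0032 -0.0002 -0.0198] [0.6167 0.1985 0.0255]
```

The depth at the fingertips (e.g. (268,288), (376,288)) puts the real tips about 33 mm behind the reported TCP, around 15 mm above the hub top. The fingers closed freely over the hub. I'll reopen and descend by the measured tips instead, watching the force.

Emit:
carry_out(
  deltas=[0, 0, 0, 0, 0, 0, 0, 0, 0, 0, 0, 0, 0, 0, 0, 0, 0, 0],
  grip=80,
)

```text
time: 5.75
eef_pos: [0.6198, 0.1993, 0.0056]
tcp_rot: [0.987, 0.159, -0.0, -0.0]
contact_force: [-0.1, 0.4, 0.3]
opening: 0.797
finger_force: 0.0
```

Emit:
carry_out(
  deltas=[0, 0, 0.005, 0, 0, 0, 0, 0, 0.01, 0, 0, 0, 0, 0, 0.014, 0, 0, 0, 0, 0, 0.018, 0, 0, 0, 0, 0, 0.018, 0, 0, 0],
)

```text
time: 6.38
eef_pos: [0.6194, 0.1993, -0.013]
tcp_rot: [0.987, 0.159, -0.001, -0.0]
contact_force: [0.1, -1.2, -0.6]
opening: 0.798
finger_force: 0.0
```

```bash
python3 - <<'E'
from h import *
st=ctrl.get_state();im,d=ctrl.read_camera("wrist");P=cloud("wrist",d,st)
print({k:np.round(st[k],4) for k in ("time","eef_pos","contact_force","opening","finger_force")})
q=R.from_quat(st["tcp_rot"]).inv().apply(P.reshape(-1,3)-st["eef_pos"]).reshape(480,640,3)
ok=(im.max(-1)<70)&(abs(q[...,0]-.008)<.008)&(abs(q[...,1])<.06)&(q[...,2]<-.022)
for s in (-1,1):
    k=ok&(s*q[...,1]>0.02);print(k.sum(),np.percentile(q[k],[2,50,98],axis=0).round(4).tolist(),"z low",np.percentile(P[k][:,2],1).round(4), "inner y",np.percentile(abs(q[k][:,1]),3).round(4))
hub=np.zeros((480,640),bool);hub[150:400,240:400]=(abs(P[150:400,240:400,2]-.026)<.004)
print(fit("wrist",hub,(320,280),.026,st))
E
```

```text
{'time': np.float64(6.375), 'eef_pos': array([ 0.6194,  0.1993, -0.013 ]), 'contact_force': array([ 0.0851, -1.177 , -0.5681]), 'opening': np.float64(0.7976), 'finger_force': np.float64(0.0)}
15561 [[0.0007, -0.0594, -0.12], [0.0103, -0.0514, -0.0991], [0.0159, -0.022, -0.0405]] z low 0.0232 inner y 0.0227
14887 [[0.0007, 0.0223, -0.12], [0.0102, 0.0508, -0.0992], [0.0159, 0.0595, -0.0407]] z low 0.0237 inner y 0.0231
(array([0.6201, 0.2003]), 'lsq diam', np.float64(57.8), 'enc', array([620.3, 200. ]), 58.622467041015625)
```

Emit:
carry_out(
  deltas=[0.001, -0.001, 0.004, 0, 0, 0, 0.001, -0.001, 0.007, 0, 0, 0, 0.001, -0.001, 0.009, 0, 0, 0, 0.001, -0.001, 0.009, 0, 0, 0],
)

```text
time: 6.92
eef_pos: [0.6205, 0.2007, -0.0199]
tcp_rot: [0.987, 0.159, -0.0, 0.0]
contact_force: [-4.4, -0.9, 6.3]
opening: 0.798
finger_force: 3.6
```

Emit:
carry_out(
  deltas=[0, 0, 0, 0, 0, 0, 0, 0, 0, 0, 0, 0, 0, 0, 0, 0, 0, 0, 0, 0, 0, 0, 0, 0],
  grip=50,
  grip_force=35,
)

```text
time: 7.42
eef_pos: [0.6227, 0.2017, -0.017]
tcp_rot: [0.987, 0.159, 0.002, -0.001]
contact_force: [-4.6, 1.1, 14.0]
opening: 0.667
finger_force: 43.3
```

Gripped: opening 0.667 is about 57 mm, at 43 N. The tips are just touching the flange. Lifting.

Emit:
carry_out(
  deltas=[0, 0, -0.01, 0, 0, 0, 0, 0, -0.03, 0, 0, 0, 0, 0, -0.06, 0, 0, 0, 0, 0, -0.1, 0, 0, 0, 0, 0, -0.1, 0, 0, 0],
)

```text
time: 8.05
eef_pos: [0.6237, 0.201, 0.0838]
tcp_rot: [0.987, 0.159, 0.005, 0.0]
contact_force: [0.5, 1.2, -1.3]
opening: 0.663
finger_force: 39.4
```

```bash
python3 - <<'E'
from h import *
st=ctrl.get_state();im,d=ctrl.read_camera("wrist");cv2.imwrite("pics/w5.png",im[...,::-1]);P=cloud("wrist",d,st)
print({k:np.round(st[k],4) for k in ("time","eef_pos","contact_force","opening","finger_force","tcp_rot")})
q=R.from_quat(st["tcp_rot"]).inv().apply(P.reshape(-1,3)-st["eef_pos"]).reshape(480,640,3)
hsv=cv2.cvtColor(im,cv2.COLOR_RGB2HSV);b=(hsv[...,1]>110)&(abs(q[...,0])<.055)&(abs(q[...,1])<.06)&(abs(q[...,2]+.018)<.03)
z=q[...,2][b];h,e=np.histogram(z,bins=np.arange(-.05,.02,.002));print([(round(a,3),int(n)) for a,n in zip(e,h) if n>50])
for lo,hi in [(-.034,-.022),(-.022,-.002)]:
    k=b&(q[...,2]>lo)&(q[...,2]<hi);a=q[k]
    if len(a)>100:
        c=np.linalg.lstsq(np.c_[a[:,:2],np.ones(len(a))],a[:,2],rcond=None)[0];print("plane",c.round(4),len(a),np.percentile(a,[1,99],axis=0).round(4).tolist())
E
```

```text
{'time': np.float64(8.05), 'eef_pos': array([0.6237, 0.201 , 0.0838]), 'contact_force': array([ 0.4969,  1.182 , -1.3182]), 'opening': np.float64(0.6627), 'finger_force': np.float64(39.4307), 'tcp_rot': array([0.9873, 0.1587, 0.0046, 0.    ])}
[(np.float64(-0.048), 58), (np.float64(-0.046), 999), (np.float64(-0.044), 13283), (np.float64(-0.042), 598), (np.float64(-0.04), 216), (np.float64(-0.038), 208), (np.float64(-0.036), 197), (np.float64(-0.034), 159), (np.float64(-0.032), 191), (np.float64(-0.03), 1128), (np.float64(-0.028), 9314), (np.float64(-0.026), 1499), (np.float64(-0.024), 363)]
plane [ 0.0095 -0.001  -0.0271] 12654 [[-0.0458, -0.0424, -0.0324], [0.0435, 0.0439, -0.0232]]
```

View pics/w5.png

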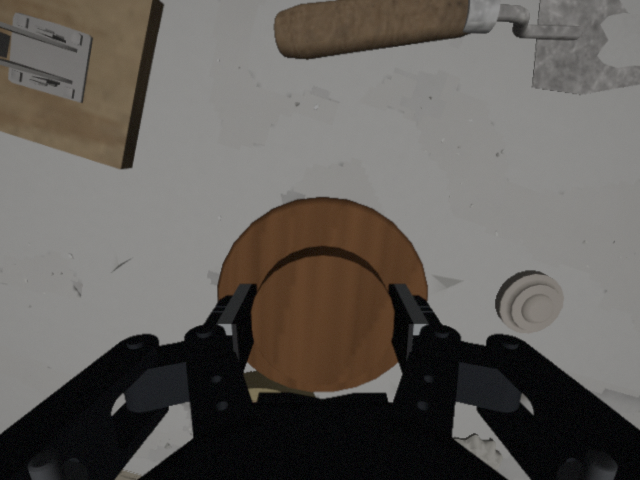

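Held flat (tilt under 0.01 rad), with the underside at about z = 0.10. Carrying it over to the board.

Emit:
carry_out(
  deltas=[-0.02, 0.022, 0, 0, 0, 0, -0.05, 0.055, 0, 0, 0, 0, -0.08, 0.09, 0, 0, 0, 0, -0.11, 0.123, 0, 0, 0, 0, -0.14, 0.156, 0, 0, 0, 0],
)

```text
time: 8.72
eef_pos: [0.534, 0.0076, 0.0765]
tcp_rot: [0.987, 0.159, -0.002, -0.001]
contact_force: [0.5, -0.8, -1.0]
opening: 0.662
finger_force: 39.5
```

Emit:
carry_out(
  deltas=[-0.03, 0.034, 0, 0, 0, 0, -0.06, 0.067, 0, 0, 0, 0, -0.09, 0.1, 0, 0, 0, 0, -0.114, 0.129, 0, 0, 0, 0, -0.124, 0.139, 0, 0, 0, 0],
)

```text
time: 9.35
eef_pos: [0.4603, -0.1631, 0.077]
tcp_rot: [0.988, 0.157, -0.001, -0.001]
contact_force: [0.0, -0.4, -2.0]
opening: 0.663
finger_force: 39.5
```

Emit:
carry_out(
  deltas=[0, 0, 0.02, 0, 0, 0, 0, 0, 0.03, 0, 0, 0, 0, 0, 0.03, 0, 0, 0],
)

```text
time: 9.72
eef_pos: [0.4612, -0.1611, 0.0471]
tcp_rot: [0.987, 0.159, -0.001, -0.001]
contact_force: [-0.8, -0.4, -2.0]
opening: 0.664
finger_force: 39.5
```

```bash
python3 - <<'E'
from h import *
st=ctrl.get_state();im,d=ctrl.read_camera("wrist");cv2.imwrite("pics/w6.png",im[...,::-1]);P=cloud("wrist",d,st)
print({k:np.round(st[k],4) for k in ("time","eef_pos","contact_force","opening","finger_force","tcp_rot")})
q=R.from_quat(st["tcp_rot"]).inv().apply(P.reshape(-1,3)-st["eef_pos"]).reshape(480,640,3)
hsv=cv2.cvtColor(im,cv2.COLOR_RGB2HSV)
def circ(p):
    A=np.c_[2*p,np.ones(len(p))]
    for _ in range(6):
        s=np.linalg.lstsq(A,(p**2).sum(1),rcond=None)[0];r=np.sqrt(s[2]+s[:2]@s[:2])
        e=abs(np.linalg.norm(p-s[:2],axis=1)-r);k=e<max(2*np.median(e),.0007);p=p[k];A=A[k]
    return s[:2].round(4),(2*r).round(4),len(p)
def arc(mask,z,side=0):   # outer contour points in front half (top of image)
    ct=max(cv2.findContours(mask.astype(np.uint8),0,1)[0],key=len)[:,0]
    ct=ct[(ct[:,0]>3)&(ct[:,0]<636)&(ct[:,1]>3)]
    return ct
zt=st["eef_pos"][2]
for nm,m,z in [("flange",(abs(q[...,2]+.0275)<.006)&(abs(q[...,0])<.06)&(abs(q[...,1])<.06)&(hsv[...,1]>110),zt+.0275),("board",(abs(P[...,2]-.012)<.006)&(hsv[...,1]>60)&(np.linalg.norm(P[...,:2]-[.462,-.163],axis=2)<.09),.012)]:
    m=cv2.morphologyEx(m.astype(np.uint8),cv2.MORPH_OPEN,np.ones((3,3)))
    ct=arc(m,z);p=np.array([onplane("wrist",c,z,st)[:2] for c in ct.astype(float)])
    c0=np.array([.462,-.163]);R0={"flange":.048,"board":.075}[nm]
    k=abs(np.linalg.norm(p-c0,axis=1)-R0)<.008
    print(nm,m.sum(),k.sum(),circ(p[k]))
print("target rel",rel(st,(.462,-.163,zt)))
E
```

```text
{'time': np.float64(9.725), 'eef_pos': array([ 0.4612, -0.1611,  0.0471]), 'contact_force': array([-0.8059, -0.3877, -1.9893]), 'opening': np.float64(0.6637), 'finger_force': np.float64(39.4755), 'tcp_rot': array([ 0.9873,  0.1591, -0.0014, -0.0013])}
flange 12629 318 (array([ 0.4614, -0.1619]), np.float64(0.091), 250)
board 16999 474 (array([ 0.4623, -0.1645]), np.float64(0.1471), 361)
target rel [ 0.0002  0.0021 -0.    ]
```

View pics/w6.png

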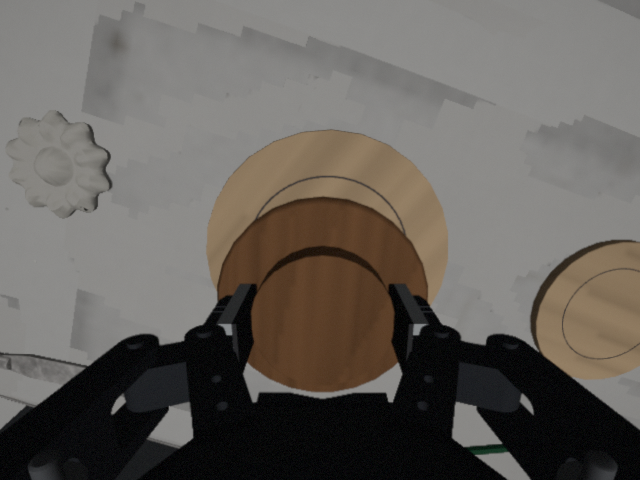

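The disc at (322,300) sits within 2–3 mm of the board's middle, and the pencil circle shows evenly round it. I'll correct by 2 mm and lower.

Emit:
carry_out(
  deltas=[0, 0.002, 0.015, 0, 0, 0, 0, 0.002, 0.03, 0, 0, 0, 0, 0.002, 0.042, 0, 0, 0, 0, 0.002, 0.048, 0, 0, 0, 0, 0.002, 0.048, 0, 0, 0],
)

```text
time: 10.4
eef_pos: [0.4624, -0.164, -0.0001]
tcp_rot: [0.987, 0.159, -0.001, -0.0]
contact_force: [0.2, 0.6, -1.1]
opening: 0.661
finger_force: 39.5
```

Emit:
carry_out(
  deltas=[0, 0, 0.002, 0, 0, 0, 0, 0, 0.004, 0, 0, 0, 0, 0, 0.004, 0, 0, 0],
)

```text
time: 10.78
eef_pos: [0.4628, -0.1642, -0.0033]
tcp_rot: [0.987, 0.159, 0.0, 0.0]
contact_force: [-0.6, 0.4, -1.6]
opening: 0.662
finger_force: 39.5
```

Emit:
carry_out(
  deltas=[0, 0, 0.001, 0, 0, 0, 0, 0, 0.002, 0, 0, 0, 0, 0, 0.002, 0, 0, 0],
)

```text
time: 11.15
eef_pos: [0.4629, -0.1643, -0.005]
tcp_rot: [0.987, 0.159, -0.0, 0.0]
contact_force: [-2.0, -0.2, 2.7]
opening: 0.659
finger_force: 41.4
```

Emit:
carry_out(
  deltas=[0, 0, 0.001, 0, 0, 0, 0, 0, 0.0015, 0, 0, 0, 0, 0, 0.0015, 0, 0, 0],
)

```text
time: 11.52
eef_pos: [0.4629, -0.1643, -0.005]
tcp_rot: [0.987, 0.159, -0.001, -0.0]
contact_force: [-7.0, 3.6, 13.5]
opening: 0.664
finger_force: 45.0
```

It's seated (force rises at z = -0.005). I'll ease back 1 mm, release, and go up.

Emit:
carry_out(
  deltas=[0, 0, -0.0015, 0, 0, 0, 0, 0, -0.0015, 0, 0, 0, 0, 0, -0.0015, 0, 0, 0],
  grip=80,
)

```text
time: 11.9
eef_pos: [0.4627, -0.1642, -0.0056]
tcp_rot: [0.987, 0.159, -0.0, -0.0]
contact_force: [-0.2, -0.0, 0.4]
opening: 0.798
finger_force: 0.0
```

Emit:
carry_out(
  deltas=[0, 0, -0.01, 0, 0, 0, 0, 0, -0.03, 0, 0, 0, 0, 0, -0.07, 0, 0, 0, 0, 0, -0.12, 0, 0, 0, 0, 0, -0.12, 0, 0, 0],
)

```text
time: 12.52
eef_pos: [0.4661, -0.1661, 0.1202]
tcp_rot: [0.987, 0.159, 0.004, 0.004]
contact_force: [-0.7, -0.8, 0.6]
opening: 0.799
finger_force: 0.0
```

```bash
python3 - <<'E'
from h import *
st=ctrl.get_state();im,d=ctrl.read_camera("wrist");P=cloud("wrist",d,st)
print({k:np.round(st[k],4) for k in ("time","eef_pos","contact_force","opening","tcp_rot")})
hsv=cv2.cvtColor(im,cv2.COLOR_RGB2HSV)
D=np.linalg.norm(P[...,:2]-[.462,-.164],axis=2)
hub=(abs(P[...,2]-.038)<.006)&(D<.04);v,u=np.argwhere(hub).mean(0).astype(int);print(u,v,"hub z",np.median(P[hub][:,2]))
print("hub",fit("wrist",hub,(u,v),.038,st))
b=(D<.09)&(hsv[...,1]>60);print("board",fit("wrist",b,(u,v),.012,st))
print("boss rel",rel(st,(.6256,.0322,.1)))
E
```

```text
{'time': np.float64(12.525), 'eef_pos': array([ 0.4661, -0.1661,  0.1202]), 'contact_force': array([-0.7283, -0.7729,  0.5977]), 'opening': np.float64(0.7987), 'tcp_rot': array([0.9873, 0.1588, 0.0042, 0.0036])}
317 241 hub z 0.038269130190633494
hub (array([ 0.4608, -0.1662]), 'lsq diam', np.float64(58.0), 'enc', array([ 460.9, -166.2]), 58.63990020751953)
board (array([ 0.462 , -0.1645]), 'lsq diam', np.float64(148.0), 'enc', array([ 462. , -164.5]), 148.52186584472656)
boss rel [ 0.2135 -0.1385  0.0205]
```

The disc is on the board, about 2 mm from the middle, with the hub top at z = 0.038. Now to the boss.

Emit:
carry_out(
  deltas=[0.03, -0.019, 0, 0, 0, 0, 0.073, -0.046, 0, 0, 0, 0, 0.117, -0.073, 0, 0, 0, 0, 0.16, -0.1, 0, 0, 0, 0, 0.195, -0.122, 0.015, 0, 0, 0],
)

```text
time: 13.2
eef_pos: [0.6107, 0.0144, 0.0989]
tcp_rot: [0.987, 0.159, 0.0, 0.0]
contact_force: [0.5, -0.6, -0.3]
opening: 0.802
finger_force: 0.0
```

Emit:
carry_out(
  deltas=[0.021, -0.014, 0.02, 0, 0, 0, 0.021, -0.014, 0.045, 0, 0, 0, 0.021, -0.014, 0.065, 0, 0, 0, 0.021, -0.014, 0.065, 0, 0, 0, 0.021, -0.014, 0.065, 0, 0, 0],
)

```text
time: 13.82
eef_pos: [0.6256, 0.0322, 0.035]
tcp_rot: [0.987, 0.158, 0.0, 0.0]
contact_force: [1.4, -0.3, 0.4]
opening: 0.801
finger_force: 0.0
```

```bash
python3 - <<'E'
from h import *
st=ctrl.get_state();im,d=ctrl.read_camera("wrist");cv2.imwrite("pics/w7.png",im[...,::-1]);P=cloud("wrist",d,st)
print({k:np.round(st[k],4) for k in ("time","eef_pos","contact_force","opening","tcp_rot")})
D=np.linalg.norm(P[...,:2]-[.6256,.0322],axis=2)
m=(P[...,2]>.0075)&(P[...,2]<.03)&(D<.034);v,u=np.argwhere(m).mean(0).astype(int);f=fit("wrist",m,(u,v),.013,st);print(u,v,f)
print("rel",rel(st,(f[0][0],f[0][1],-.0275)))
E
```

```text
{'time': np.float64(13.825), 'eef_pos': array([0.6256, 0.0322, 0.035 ]), 'contact_force': array([ 1.3611, -0.3472,  0.4033]), 'opening': np.float64(0.8008), 'tcp_rot': array([9.874e-01, 1.584e-01, 3.000e-04, 1.000e-04])}
321 260 (array([0.6263, 0.032 ]), 'lsq diam', np.float64(50.0), 'enc', array([626.4,  32.1]), 50.7082405090332)
rel [0.0006 0.0004 0.0625]
```

View pics/w7.png

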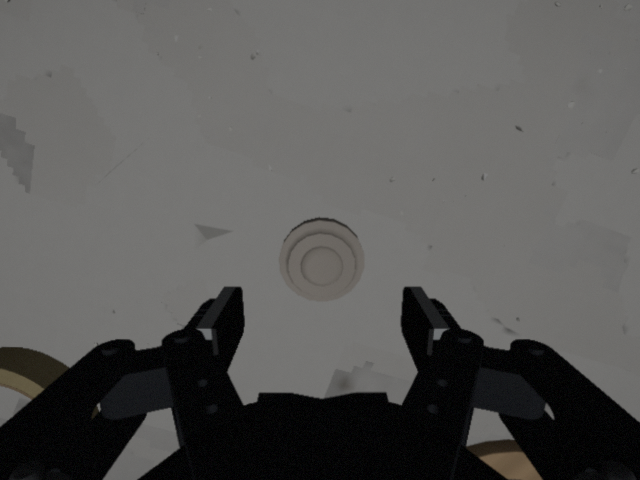

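The boss (smooth, no petals, 50.0 mm) at (321,260) is centred between the fingers. Descending.

Emit:
carry_out(
  deltas=[0.001, 0, 0.02, 0, 0, 0, 0.001, 0, 0.037, 0, 0, 0, 0.001, 0, 0.05, 0, 0, 0, 0.001, 0, 0.058, 0, 0, 0, 0.001, 0, 0.058, 0, 0, 0],
)

```text
time: 14.5
eef_pos: [0.6256, 0.033, -0.0245]
tcp_rot: [0.987, 0.159, -0.001, -0.0]
contact_force: [-0.7, -0.5, 0.3]
opening: 0.805
finger_force: 0.0
```

Emit:
carry_out(
  deltas=[0, 0, 0.003, 0, 0, 0, 0, 0, 0.003, 0, 0, 0],
)

```text
time: 14.75
eef_pos: [0.6265, 0.033, -0.026]
tcp_rot: [0.987, 0.159, 0.0, 0.0]
contact_force: [0.6, 0.6, -1.4]
opening: 0.801
finger_force: 0.0
```

Emit:
carry_out(
  deltas=[0, 0, 0, 0, 0, 0, 0, 0, 0, 0, 0, 0, 0, 0, 0, 0, 0, 0, 0, 0, 0, 0, 0, 0],
  grip=40,
  grip_force=25,
)

```text
time: 15.25
eef_pos: [0.6271, 0.0329, -0.0254]
tcp_rot: [0.987, 0.159, 0.001, 0.0]
contact_force: [-0.9, 0.6, 5.3]
opening: 0.569
finger_force: 29.0
```

Emit:
carry_out(
  deltas=[0, 0, -0.004, 0, 0, 0, 0, 0, -0.01, 0, 0, 0, 0, 0, -0.04, 0, 0, 0, 0, 0, -0.09, 0, 0, 0, 0, 0, -0.11, 0, 0, 0],
)

```text
time: 15.88
eef_pos: [0.628, 0.0328, 0.0869]
tcp_rot: [0.987, 0.159, 0.002, 0.001]
contact_force: [1.3, -0.3, -0.5]
opening: 0.572
finger_force: 26.2
```

```bash
python3 - <<'E'
from h import *
st=ctrl.get_state();im,d=ctrl.read_camera("wrist");cv2.imwrite("pics/w8.png",im[...,::-1]);P=cloud("wrist",d,st)
print({k:np.round(st[k],4) for k in ("time","eef_pos","contact_force","opening","finger_force","tcp_rot")})
q=R.from_quat(st["tcp_rot"]).inv().apply(P.reshape(-1,3)-st["eef_pos"]).reshape(480,640,3)
b=(im.min(-1)>70)&(np.linalg.norm(q[...,:2],axis=2)<.03)&(q[...,2]<0)&(q[...,2]>-.07);a=q[b];print(len(a))
h,e=np.histogram(a[:,2],bins=np.arange(-.07,0,.002));print([(round(float(x),3),int(n)) for x,n in zip(e,h) if n>50])
print(np.percentile(a,[1,99],axis=0).round(4).tolist())
E
```

```text
{'time': np.float64(15.875), 'eef_pos': array([0.628 , 0.0328, 0.0869]), 'contact_force': array([ 1.2629, -0.3183, -0.4996]), 'opening': np.float64(0.5717), 'finger_force': np.float64(26.1546), 'tcp_rot': array([9.873e-01, 1.588e-01, 2.500e-03, 7.000e-04])}
10346
[(-0.064, 122), (-0.052, 283), (-0.05, 1392), (-0.048, 642), (-0.046, 2110), (-0.044, 2138), (-0.042, 748), (-0.04, 2463), (-0.038, 367)]
[[-0.0231, -0.0232, -0.063], [0.0226, 0.0249, -0.0371]]
```

View pics/w8.png

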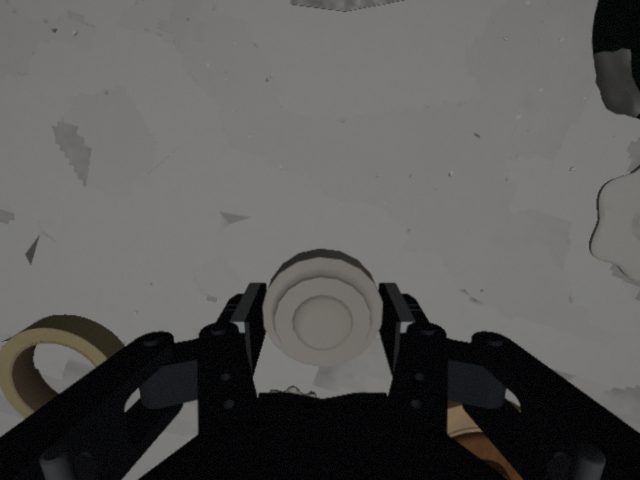

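The boss is held level at (322,310). Carrying it over the disc.

Emit:
carry_out(
  deltas=[-0.02, 0.012, 0, 0, 0, 0, -0.05, 0.031, 0, 0, 0, 0, -0.085, 0.053, 0, 0, 0, 0, -0.12, 0.075, 0, 0, 0, 0, -0.155, 0.096, 0, 0, 0, 0],
)

```text
time: 16.55
eef_pos: [0.5071, -0.1072, 0.0817]
tcp_rot: [0.987, 0.159, -0.001, -0.001]
contact_force: [0.8, -0.0, -0.6]
opening: 0.574
finger_force: 26.1
```

Emit:
carry_out(
  deltas=[-0.03, 0.019, 0, 0, 0, 0, -0.052, 0.032, 0, 0, 0, 0, -0.063, 0.04, 0.01, 0, 0, 0, -0.063, 0.04, 0.03, 0, 0, 0, -0.063, 0.04, 0.04, 0, 0, 0],
)

```text
time: 17.18
eef_pos: [0.4605, -0.1636, 0.0412]
tcp_rot: [0.987, 0.159, -0.001, -0.001]
contact_force: [0.1, -0.2, -0.3]
opening: 0.575
finger_force: 26.1
```

Emit:
carry_out(
  deltas=[0, 0, 0, 0, 0, 0, 0, 0, 0, 0, 0, 0],
)

```text
time: 17.42
eef_pos: [0.4623, -0.1644, 0.0438]
tcp_rot: [0.987, 0.159, 0.0, 0.0]
contact_force: [0.6, 0.3, -0.5]
opening: 0.573
finger_force: 26.1
```

```bash
python3 - <<'E'
from h import *
st=ctrl.get_state();im,d=ctrl.read_camera("wrist");P=cloud("wrist",d,st)
print({k:np.round(st[k],4) for k in ("time","eef_pos","contact_force","opening","finger_force","tcp_rot")})
q=R.from_quat(st["tcp_rot"]).inv().apply(P.reshape(-1,3)-st["eef_pos"]).reshape(480,640,3)
hsv=cv2.cvtColor(im,cv2.COLOR_RGB2HSV)
bs=(hsv[...,1]<60)&(im.min(-1)>60)&(np.linalg.norm(q[...,:2],axis=2)<.03)&(abs(q[...,2]+.044)<.01)
print("boss ext",np.percentile(P[bs],[1,99],axis=0).round(4).tolist(), P[bs].mean(0).round(4))
def arcfit(m,z,c0,r0):
    ct=max(cv2.findContours(m.astype(np.uint8),0,1)[0],key=len)[:,0].astype(float)
    p=np.array([onplane("wrist",c,z,st)[:2] for c in ct]);p=p[abs(np.linalg.norm(p-c0,axis=1)-r0)<.006]
    from scipy.optimize import least_squares
    s=least_squares(lambda c:np.linalg.norm(p-c,axis=1)-r0+.0008,c0,loss="soft_l1",f_scale=.0005);return s.x.round(4),len(p)
c0=np.array([.4615,-.165]);D=np.linalg.norm(P[...,:2]-c0,axis=2)
print("flange",arcfit((D<.06)&(hsv[...,1]>130)&(P[...,2]<.045),.022,c0,.048))
print("board",arcfit((D<.09)&(hsv[...,1]>60)&(P[...,2]<.045),.012,c0,.075))
E
```

```text
{'time': np.float64(17.425), 'eef_pos': array([ 0.4623, -0.1644,  0.0438]), 'contact_force': array([ 0.617 ,  0.3212, -0.4823]), 'opening': np.float64(0.5733), 'finger_force': np.float64(26.142), 'tcp_rot': array([9.873e-01, 1.590e-01, 2.000e-04, 1.000e-04])}
boss ext [[0.4394, -0.1882, 0.081], [0.4853, -0.1423, 0.0943]] [ 0.4656 -0.1642  0.0872]
flange (array([ 0.4608, -0.1658]), 286)
board (array([ 0.4616, -0.1647]), 481)
```

Boss over disc within 2 mm. Lowering (contact expected at TCP z ≈ 0.0125).

Emit:
carry_out(
  deltas=[-0.001, 0.001, 0.012, 0, 0, 0, -0.001, 0.001, 0.02, 0, 0, 0, -0.001, 0.001, 0.025, 0, 0, 0, -0.001, 0.001, 0.028, 0, 0, 0, -0.001, 0.001, 0.028, 0, 0, 0],
)

```text
time: 18.1
eef_pos: [0.4611, -0.1657, 0.0154]
tcp_rot: [0.987, 0.159, -0.0, -0.0]
contact_force: [-0.2, 0.1, -1.5]
opening: 0.572
finger_force: 26.1
```

Emit:
carry_out(
  deltas=[0, 0, 0.001, 0, 0, 0, 0, 0, 0.002, 0, 0, 0, 0, 0, 0.002, 0, 0, 0],
)

```text
time: 18.48
eef_pos: [0.4612, -0.1658, 0.0137]
tcp_rot: [0.987, 0.159, 0.0, 0.0]
contact_force: [-0.6, 0.0, -0.1]
opening: 0.572
finger_force: 26.1
```

Emit:
carry_out(
  deltas=[0, 0, 0.001, 0, 0, 0, 0, 0, 0.0015, 0, 0, 0, 0, 0, 0.0015, 0, 0, 0],
)

```text
time: 18.85
eef_pos: [0.4613, -0.1659, 0.0125]
tcp_rot: [0.987, 0.159, -0.0, 0.0]
contact_force: [-1.0, 0.5, 3.9]
opening: 0.574
finger_force: 28.4
```

Emit:
carry_out(
  deltas=[0, 0, 0.001, 0, 0, 0, 0, 0, 0.001, 0, 0, 0],
)

```text
time: 19.1
eef_pos: [0.4613, -0.1659, 0.0125]
tcp_rot: [0.987, 0.159, -0.0, -0.0]
contact_force: [-4.8, 2.3, 11.1]
opening: 0.569
finger_force: 32.0
```

Seated. Ease back, release, retreat.

Emit:
carry_out(
  deltas=[0, 0, -0.0015, 0, 0, 0, 0, 0, -0.0015, 0, 0, 0, 0, 0, -0.0015, 0, 0, 0],
  grip=75,
)

```text
time: 19.48
eef_pos: [0.4611, -0.1657, 0.0124]
tcp_rot: [0.987, 0.159, -0.0, -0.0]
contact_force: [0.0, 0.0, -0.2]
opening: 0.751
finger_force: 0.0
```

Emit:
carry_out(
  deltas=[0, 0, -0.01, 0, 0, 0, 0, 0, -0.03, 0, 0, 0, 0, 0, -0.07, 0, 0, 0, 0, 0, -0.12, 0, 0, 0, 0, 0, -0.12, 0, 0, 0],
)

```text
time: 20.1
eef_pos: [0.4644, -0.1677, 0.1383]
tcp_rot: [0.987, 0.159, 0.004, 0.004]
contact_force: [-0.7, -0.5, 0.6]
opening: 0.747
finger_force: 0.0
```

Emit:
carry_out(
  deltas=[0, 0, 0, 0, 0, 0, 0, 0, 0, 0, 0, 0],
)

```text
time: 20.35
eef_pos: [0.4601, -0.1651, 0.1309]
tcp_rot: [0.987, 0.159, -0.001, -0.001]
contact_force: [-0.4, -0.2, -0.1]
opening: 0.753
finger_force: 0.0
```

```bash
python3 - <<'E'
from h import *
st=ctrl.get_state();im,d=ctrl.read_camera("wrist");cv2.imwrite("pics/w9.png",im[...,::-1]);P=cloud("wrist",d,st)
print({k:np.round(st[k],4) for k in ("time","eef_pos","contact_force","opening","finger_force")})
hsv=cv2.cvtColor(im,cv2.COLOR_RGB2HSV);D=np.linalg.norm(P[...,:2]-[.4615,-.165],axis=2)
b=(P[...,2]>.044)&(P[...,2]<.07)&(D<.04);v,u=np.argwhere(b).mean(0).astype(int)
print("boss",fit("wrist",b,(u,v),.051,st),"top z",np.percentile(P[b][:,2],95).round(4))
w=((D<.09)&((hsv[...,1]>60)|b));print("board",fit("wrist",w,(u,v),.012,st))
f=(D<.06)&((hsv[...,1]>130)|b);print("flange",fit("wrist",f,(u,v),.022,st))
E
```

```text
{'time': np.float64(20.35), 'eef_pos': array([ 0.4601, -0.1651,  0.1309]), 'contact_force': array([-0.4129, -0.1622, -0.0564]), 'opening': np.float64(0.7532), 'finger_force': np.float64(0.0)}
boss (array([ 0.4612, -0.1671]), 'lsq diam', np.float64(50.0), 'enc', array([ 461.4, -167.2]), 50.67683029174805) top z 0.0623
board (array([ 0.4621, -0.1645]), 'lsq diam', np.float64(148.0), 'enc', array([ 462. , -164.6]), 148.4655303955078)
flange (array([ 0.4616, -0.1657]), 'lsq diam', np.float64(93.0), 'enc', array([ 461.7, -165.7]), 93.61064910888672)
```

View pics/w9.png

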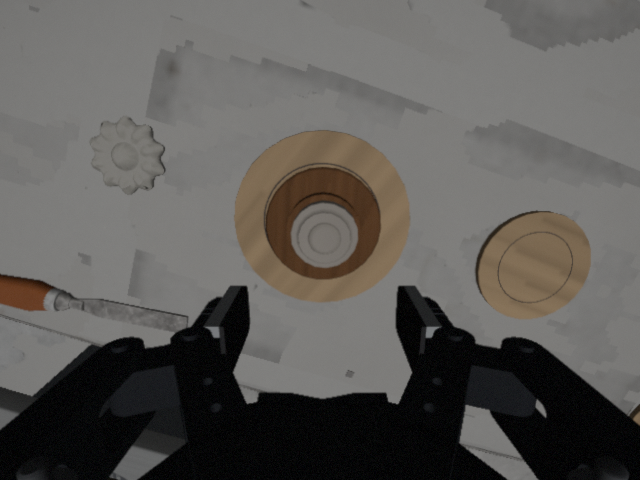

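The stack at (323,225) is complete and free-standing: boss within about 2 mm of the disc, disc within about 2 mm of the board's middle, top at z = 62 mm. The rosette at (127,155) is untouched. Handing in.

```bash
python3 -c "
from plant import ctrl
print(ctrl.sign_off())"
```

```text
the job is handed in; nothing more can be done
None
```

The disc is hub up within about 2 mm of the board's middle and the boss face up within about 2 mm of the disc's, both set down gently and standing free; I handed the job in at about 20 s, and no verdict came back.

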